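# Rock the sorting gate over and feed two grinding balls down the other chute

## Task

The seesaw gate on the sorting stand points at the wrong chute. First press down the raised blue pad with the fingertips so that the gate rocks over to its other stop, then gently push both white balls along the loading ledge and over its end onto the gate, so that they roll down into that other chute and stay there. Nothing is to be picked up or pinched: only press and push, and leave the vial, the stopper and the brass weight beside the stand where they are.

Things in the scene. Friction and masses are not known exactly. Their poses are not given: they have to be found in the camera images.
- stand: Sorting stand, fixed to the bench, its place and yaw differ from run to run. Origin: on the bench surface under the middle of the gate. Axes: x from the loading ledge (near, -x side) across the gate, y along the gate to the left (green) chute, z up. Aluminium base 75 x 500 x 10 mm. Its highest fixed part is the loading ledge at -x.
- gate (a joint): Tilt of the seesaw gate about its pivot (along the stand's x, 75 mm above the bench), rad. -0.18 (stop): left (+y) end low, balls roll to the left green chute. +0.18 (stop): right end low, balls roll to the right orange chute. It starts at either stop. Top-heavy (steel block), no spring: about 0.5 N on the raised pad moves it; past the middle it falls to the other stop and stays.
- gate_middle (a point): Middle of the gate's floor, 100 mm above the bench. The gate is an aluminium trough 240 mm long (along the stand's y) and 40 mm wide inside; its wall on the ledge side is 7 mm high, on the far side 30 mm. Behind the middle of the far wall a steel over-centre weight, 34 x 40 x 44 mm, moves with it, top 137 mm above the bench.
- pad_left (a point): Centre of the top face of the left (+y) blue press pad, a flat plate 42 mm (x) by 40 mm (y), 5 mm thick, that stands out from the top of the gate's far wall, 43 mm to +x and 108 mm to +y of the pivot. The raised pad is about 39 mm higher than the lowered one (about 148 mm and 109 mm above the bench); nothing but the 10 mm base lies below it.
- pad_right (a point): The same for the right (-y) blue press pad.
- ledge_crest (a point): Upper end of the grey loading ledge, on its floor (117 mm above the bench, 26 mm to -x of the pivot). The floor falls 3 degrees from here to -x for 72 mm, 34 mm wide between rails; rails and the stop at the -x end stand only 5 mm above the floor, so fingertips 7 mm above the crest pass over them. A ball whose centre is pushed past the crest drops 17 mm onto the gate.
- ball_front: White ceramic grinding ball, 30 mm in diameter, about 35 g, polished and slippery (friction about 0.25), origin at its centre. Starts on the ledge, nearer the crest (centre 27 mm from it, 131 mm above the bench), touching the other ball.
- ball_rear: The same kind of ball, behind ball_front against the low end stop (centre 57 mm from the crest, 129 mm above the bench). Pushing it with fingers behind it along the stand's +x pushes both balls over the crest, the front one first.
- chute_left (a point): Floor of the left green chute at its middle. The chute is 44 mm wide inside, runs along the stand's y from 127 to 243 mm left of the pivot and falls outward by 10 degrees to an end wall; walls about 35 mm high. Two balls come to rest at its outer end.
- chute_right (a point): The same for the right orange chute, to -y of the pivot.
- blue_cap_vial: Bystander: small glass vial with a blue cap, 23 x 23 x 52 mm, upright on the bench near the ledge, left; origin under it. Leave alone.
- red_stopper: Bystander: red rubber stopper, 31 x 31 x 28 mm, on the bench near the ledge, right; origin under it. Leave alone.
- brass_weight: Bystander: small brass weight with a knob, 22 x 22 x 26 mm, on the bench beyond the gate; origin under it. Leave alone.
Mind the look-alikes: they are no part of the job. What is shaped like the ball_rear but orange is not meant.

How it is judged:
By the outcome, as a careful person would: the job done as asked, in the order asked, and still so for the second after the job is handed in, with the robot touching nothing.
It also fails if it takes over 48 s, if anything falls off the work surface, if the arm or the gripper's body presses on something with over 40 N, if the wrist force passes 120 N, or if a joint passes its speed limit or range.

## Robot

A 7-joint arm with a two-finger parallel gripper is mounted at the origin on a cart in front of the work surface, level with it; the furniture and walls round the work are solid. World frame = base frame: x ahead of the robot, y to its left, z up, the work surface at z = 0. Lengths are in m, angles in rad, forces in N, time in s.
With the tool pointing down it reaches from about 0.4 to 0.85 m from the base axis. Payload 10.4 kg.
Tool frame: the origin (TCP) lies midway between the tips of the shut fingers; the grasp point (between the pads) lies 19 mm behind it; z points along the fingers, y is the line along which they close (so a half turn about z gives the same grasp; the last joint's range is limited). The gripper opens to 87 mm and grips with 3 to 60 N. Pads are 19 mm wide; open, the fingers measure 117 mm over their backs; the gripper's body (75 mm by 190 mm) begins 51 mm behind the grasp point.
Start: joints at [-1.289, 0.332, -0.065, 1.46, 0.022, 1.35, -0.088], TCP at [0.188, 0.596, 0.223] pointing down, gripper open.
Joint ranges: [-2.6, 2.6], [-0.5, 2.12], [-1.47, 1.34], [0.16, 2.42], [-1.27, 4.41], [0.06, 2.06], [-2.6, 2.6]. Speed limits (rad/s): [2.22, 2.22, 2.79, 2.79, 3.14, 3.14, 3.14].

## Interface

Orientations are given as a unit quaternion [x, y, z, w].
In Python, from bench import r gives the robot as it stands.
- The arm moves only by the tool arm_command, never from a script. Its argument "moves" is one flat list of numbers, 4 for each row, row after row: the shift along the tool's x, y, z in cm, then the turn about the tool's z in degrees. A call has 1 to 12 rows; each row shifts and turns the commanded pose from where the row before left it, along the tool's axes as they then stand; what a row does not reach is not made up. A row lasts 1/12 s, in which the tool goes at most 41.7 mm and 7.16 degrees, less where a joint would pass 70% of its speed; a pose out of reach is approached as far as the arm can. A call with a gripper value outside its range is refused whole. "fingers" is the opening in per cent of the stroke, from 0 (shut) to 100 (fully open), set as the call begins (left out, the last holds). The fingers move at their own pace and stop on an object; "squeeze" is the grip in N (left out, the last holds). Time passes only in rows, so rows that do not move let the fingers close. It gives the time, the measured TCP pose, the force, the opening and the grip force at its end, in the units of the state.
- r.read_state(): the state, without advancing time (a new reading comes with each control period).
- r.camera(name): name is "scene" or "top" or "wrist"; returns the picture (400x640x3 uint8, red, green, blue); there is no depth.
- r.camera_info(name): a dict with "fx", "fy", "cx", "cy" (pixels), "k1" (the pictures are not rectified: a ray, as slopes to the right and down, at radius r is drawn at 1 + k1 r^2 times it, then the intrinsics apply), "origin" and "attitude" of the camera in the world. Camera axes: x right, y up, looking along -z (the intrinsics and any distortion apply to the point x, -y, -z); pixel columns grow to the right and rows downward; lengths in m; the calibration is good to about 2 mm. A picture is of the moment at which its call begins: read the wrist's pose just before it. camera_info takes no time and is no camera call; for the wrist camera it gives the pose at the moment of the call.
- r.close_job(): hands the job in; it is judged then, once.
The state is a dict: "time": time; "joint_positions": joint angles; "joint_vel": joint speeds; "joint_torque": joint torques, N m; "ee_pos": TCP position; "eef_rot": TCP orientation; "ft_force": force on the tool from outside, world axes, zero at the start; "torque": the same for the moment, N m; "width": finger opening in m; "grip_force": force on a finger pad.
Only numpy, scipy, OpenCV 4.12 (cv2) and the standard library are available. Lean on these libraries where they do the work, as an engineer would, in place of code of your own. Each camera call takes 0.05 s, during which the arm holds its last target. There are 200 camera calls.

## Working session

There is one attempt and no reset: what is moved stays moved. The work goes in short steps, Python scripts to look and compute and a tool call to move; the robot and the scene stay as the last step left them, time stands still between calls to the robot, and variables do not carry over. Pictures are saved under pics/ and viewed, at most 10 in all, crops included, and the job is handed in when it is done.

Besides the shell and the picture viewer there is one more tool, called after "Emit:" by a JSON object that holds its "name" and its "arguments". arm_command: Moves the arm, as the interface text tells. Its arguments: {"type":"object","properties":{"moves":{"type":"array"},"fingers":{"type":"number"},"squeeze":{"type":"number"}},"required":["moves"]}

```bash
mkdir -p pics; ls; python3 - <<'E'
from bench import r
import cv2
for n in ("top","scene"):
    im=r.camera(n); cv2.imwrite(f"pics/{n}0.png",im[:,:,::-1]); print(n,r.camera_info(n))
s=r.read_state(); print(s["time"],s["ee_pos"],s["eef_rot"],s["ft_force"])
E
```

```text
pics
top {'fx': 409.27093472383393, 'fy': 409.27093472383393, 'cx': 317.9953359448423, 'cy': 195.57675478740103, 'k1': -0.05033447701241885, 'origin': array([0.35982395, 0.01576098, 0.99943037]), 'attitude': array([ 0.07851067, -0.05339031, -0.70050688,  0.70730167])}
scene {'fx': 468.13035841800433, 'fy': 468.13035841800433, 'cx': 314.2764308772514, 'cy': 199.62638599806363, 'k1': -0.09470483274881852, 'origin': array([0.23525965, 0.63310315, 0.77878871]), 'attitude': array([-0.08793105,  0.3804805 ,  0.89685883, -0.20771844])}
0.1 [0.18745086 0.59584463 0.22182461] [ 1.51823907e-01  9.88407339e-01 -6.54446134e-04 -7.05679891e-05] [ 0.25174094  0.16706741 -0.15329085]
```

View pics/top0.png

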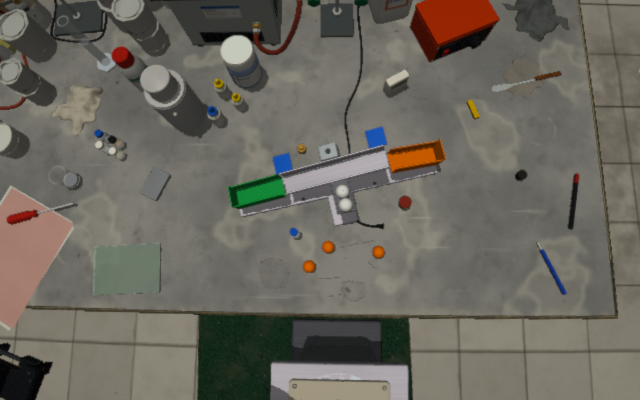

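View pics/scene0.png

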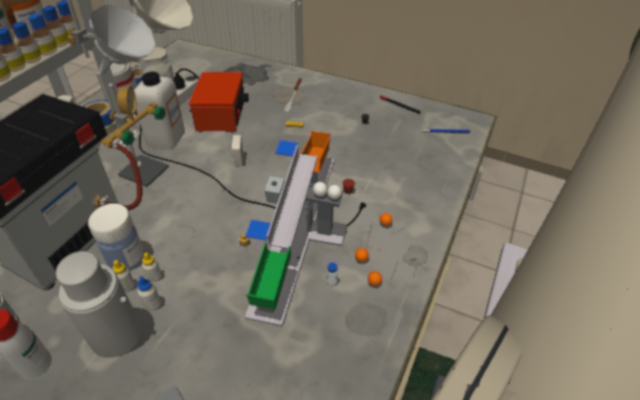

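The top view shows the white balls at (342,191) front and (345,204) rear, the blue pads at (283,163) left and (376,137) right, and the green chute left and orange chute right. In the scene view the balls are at (320,188) and (334,191), and the pads at (258,230) and (287,148). Look-alikes in the top view are orange balls at (328,247), (309,267) and (378,252), and the vial's blue cap at (294,232). They are ruled out by colour and place. I'll measure next.

```bash
cat > h.py <<'E'
import numpy as np, cv2
from scipy.spatial.transform import Rotation as R
def ray(info,uv):
    K=np.array([[info["fx"],0,info["cx"]],[0,info["fy"],info["cy"]],[0,0,1]])
    p=cv2.undistortPoints(np.array([[uv]],float),K,np.array([info["k1"],0,0,0,0]))[0,0]
    d=R.from_quat(info["attitude"]).apply([p[0],-p[1],-1]); return np.array(info["origin"]),d/np.linalg.norm(d)
def plane(info,uv,z):
    o,d=ray(info,uv); return o+d*(z-o[2])/d[2]
def tri(i1,u1,i2,u2):
    a,d=ray(i1,u1); b,e=ray(i2,u2)
    s=np.linalg.lstsq(np.c_[d,-e],b-a,rcond=None)[0]
    p,q=a+s[0]*d,b+s[1]*e; return (p+q)/2,np.linalg.norm(p-q)
def blobs(im,lo,hi,box,amin=15):
    hsv=cv2.cvtColor(im,cv2.COLOR_RGB2HSV); m=cv2.inRange(hsv,lo,hi)
    k=np.zeros_like(m); x0,y0,x1,y1=box; k[y0:y1,x0:x1]=m[y0:y1,x0:x1]
    n,_,st,c=cv2.connectedComponentsWithStats(k)
    return [(int(st[i,4]),c[i].round(1).tolist()) for i in range(1,n) if st[i,4]>=amin]
E
python3 - <<'E'
from h import *; from bench import r
T,S=[cv2.imread(f"pics/{n}0.png")[:,:,::-1].copy() for n in("top","scene")]
it,is_=r.camera_info("top"),r.camera_info("scene")
bl=((100,120,80),(125,255,255))
bt=blobs(T,*bl,(260,110,400,190),80); bs=blobs(S,*bl,(235,130,305,250),80); print(bt,bs)
bt.sort(key=lambda b:b[1][0]); bs.sort(key=lambda b:-b[1][1])
for a,b in zip(bt,bs): print("pad",tri(it,a[1],is_,b[1]))
for im,box in((T,(325,175,365,215)),(S,(305,172,350,205))):
    print(blobs(im,(0,0,205),(180,60,255),box,10))
for a,b in(((342,191),(320,188)),((345,204),(334,191))): print(tri(it,a,is_,b))
g=[blobs(T,(50,100,40),(85,255,255),(220,160,300,220),100),blobs(T,(5,150,90),(20,255,255),(380,130,450,180),100)]
print(g)
c=np.hstack([cv2.resize(T[110:230,220:380],None,fx=2.5,fy=2.5,interpolation=2),cv2.resize(S[110:230,220:380],None,fx=2.5,fy=2.5,interpolation=2)])
c=np.vstack([c,]);cv2.imwrite("pics/c1.png",c[:,:,::-1])
E
```

```text
[(323, [375.6, 136.9]), (293, [282.1, 162.9])] [(241, [285.8, 147.6]), (344, [257.7, 229.5])]
pad (array([0.60328657, 0.13106038, 0.10583381]), np.float64(0.00041878778308466916))
pad (array([ 0.65216115, -0.07659652,  0.14498791]), np.float64(7.398824074852818e-06))
[]
[(50, [319.2, 186.3]), (51, [333.7, 189.1])]
(array([ 0.53393464, -0.00398494,  0.13182497]), np.float64(0.0003865396036160638))
(array([ 0.50570504, -0.01058772,  0.12956687]), np.float64(0.0007854036656345452))
[[(1293, [256.3, 191.4])], [(1068, [416.0, 155.9])]]
```

View pics/c1.png

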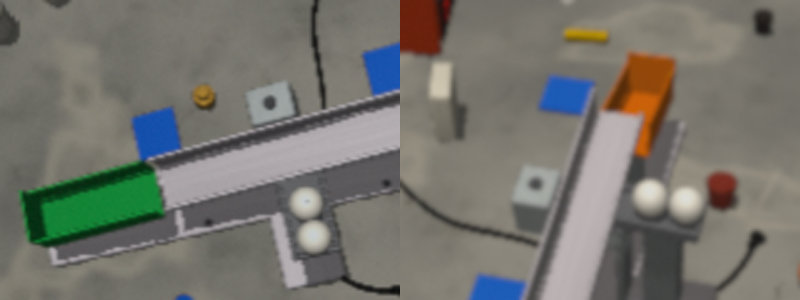

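The crop confirms the choice. The right pad is raised (0.652, -0.077, z≈0.147), the left pad is down, and two white balls lie on the ledge. Stand yaw is about 13.25°, with its origin at about (0.587, 0.008). I'll turn the tool by -30.7° so that its y lies along the stand's y, then go above the right pad.

Emit:
{"name": "arm_command", "arguments": {"moves": [0,0,-0.6,-6.1,0,0,-0.6,-6.1,0,0,-0.6,-6.1,0,0,-0.6,-6.1,0,0,-0.6,-6.1,-1,-2.7,0,0,-1,-2.7,0,0,-1,-2.7,0,0,-1,-2.7,0,0,-1,-2.7,0,0,-1,-2.7,0,0,-1,-2.7,0,0], "fingers": 0, "squeeze": 5}}

```text
time: 1.1
ee_pos: [0.2989, 0.4264, 0.2522]
eef_rot: [-0.114, 0.994, -0.0, -0.0]
ft_force: [0.4, 0.9, -0.6]
width: 0.0147
grip_force: 0.0
```

Emit:
{"name": "arm_command", "arguments": {"moves": [-1,-2.7,0,0,-1,-2.7,0,0,-1,-2.7,0,0,-1,-2.7,0,0,-1,-2.7,0,0,-1,-2.7,0,0,-1,-2.7,0,0,-1,-2.7,0,0,-1,-2.7,0,0,-1,-2.7,0,0,-1,-2.7,0,0,-1,-2.7,0,0]}}

```text
time: 2.1
ee_pos: [0.4888, 0.1379, 0.2524]
eef_rot: [-0.114, 0.994, 0.0, -0.0]
ft_force: [0.4, -0.5, -0.2]
width: 0.0004
grip_force: 0.0
```

```bash
cat > go.py <<'E'
import sys; from h import *; from bench import r
s=r.read_state(); Q=R.from_quat(s["eef_rot"]); p=np.array(s["ee_pos"])
print(s["time"],p,np.array(s["ft_force"]).round(1),"toolx deg",np.degrees(np.arctan2(*Q.as_matrix()[1::-1,0])), "j",np.round(s["joint_positions"],2))
a=np.radians(13.25); M=np.array([[np.cos(a),np.sin(a)],[-np.sin(a),np.cos(a)]])
print("stand xy mm",M@(p[:2]-[.587,.008])*1e3)
if len(sys.argv)>3: print("tool shift cm",Q.inv().apply(np.array(list(map(float,sys.argv[1:4])))-p)*100)
E
python3 go.py 0.654 -0.082 0.18
```

```text
2.1 [0.4887604  0.1379152  0.25235241] [ 0.4 -0.5 -0.2] toolx deg -166.9599539466151 j [-0.65  0.05  0.3   1.74 -0.01  1.36  1.45]
stand xy mm [-65.84777451 148.9733147 ]
tool shift cm [-11.13814338 -25.15317435   7.23024828]
```

Emit:
{"name": "arm_command", "arguments": {"moves": [-1.2,-2.75,0,0,-1.2,-2.75,0,0,-1.2,-2.75,0,0,-1.2,-2.75,0,0,-1.2,-2.75,0,0,-1.2,-2.75,0,0,-1.2,-2.75,0,0,-1.2,-2.75,0,0,-1.2,-2.75,0,0,0,0,2.5,0,0,0,2.5,0,0,0,1,0]}}

```text
time: 3.1
ee_pos: [0.6479, -0.0777, 0.1885]
eef_rot: [-0.113, 0.994, 0.0, -0.002]
ft_force: [-0.7, 0.6, 0.1]
width: 0.0007
grip_force: 0.0
```

```bash
python3 go.py 0.654 -0.082 0.16
python3 - <<'E'
from bench import r
import cv2
cv2.imwrite("pics/s1.png",cv2.resize(r.camera("scene")[90:290,200:400,::-1],None,fx=3,fy=3,interpolation=2))
E
```

```text
3.1 [ 0.64794853 -0.07773582  0.18850582] [-0.7  0.6  0.1] toolx deg -167.01092728427952 j [-0.3   0.44  0.47  1.45 -0.2   1.31  1.99]
stand xy mm [ 39.67535361 -97.42289845]
tool shift cm [-0.50768538 -0.55469989  2.8475277 ]
```

View pics/s1.png

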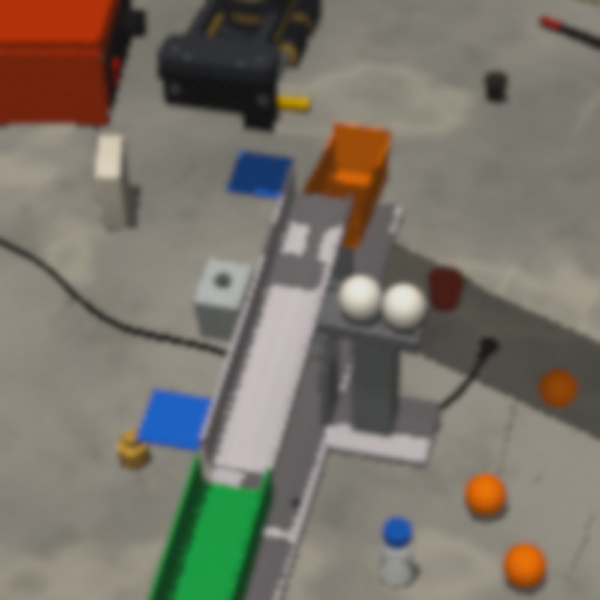

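The gripper tip, at (262,125) in the crop, hangs above the raised right pad at (260,175). The balls are undisturbed at (360,298) and (404,306). Now I'll press.

Emit:
{"name": "arm_command", "arguments": {"moves": [-0.4,-0.6,1.0,0,0,0,1.2,0,0,0,0.8,0,0,0,0.5,0,0,0,0.5,0,0,0,0.5,0,0,0,0.5,0,0,0,0.5,0,0,0,0.5,0,0,0,0.5,0,0,0,0.5,0,0,0,0,0]}}

```text
time: 4.15
ee_pos: [0.6541, -0.0822, 0.1212]
eef_rot: [-0.114, 0.994, 0.0, -0.001]
ft_force: [-0.6, 0.5, -0.3]
width: 0.0005
grip_force: 0.0
```

```bash
python3 go.py 0.654 -0.082 0.113
python3 - <<'E'
from bench import r
import cv2
cv2.imwrite("pics/s2.png",cv2.resize(r.camera("scene")[90:290,200:400,::-1],None,fx=3,fy=3,interpolation=2))
E
```

```text
4.15 [ 0.65406689 -0.08224144  0.12118448] [-0.6  0.5 -0.3] toolx deg -166.9577676787572 j [-0.28  0.5   0.45  1.5  -0.23  1.19  2.01]
stand xy mm [  44.59814388 -103.21090233]
tool shift cm [-2.31804826e-04  2.45874145e-02  8.18461865e-01]
```

View pics/s2.png

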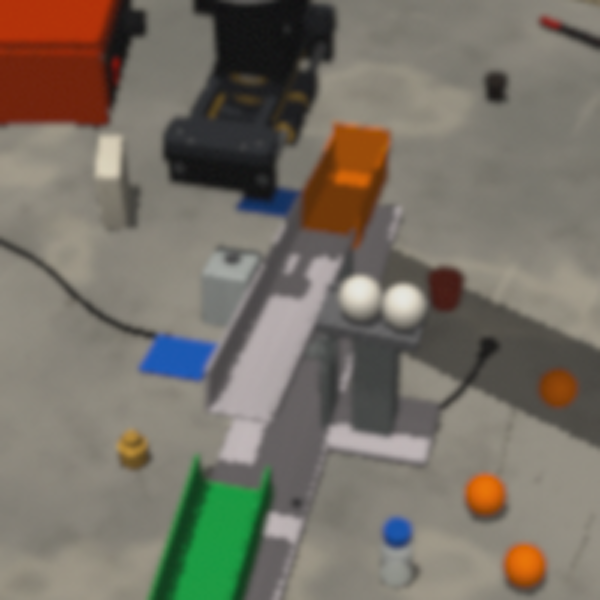

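The gate has rocked over: the left pad (178,357) is up and the right pad (268,203) is down. The balls are still on the ledge. I'll lift and go behind the rear ball.

Emit:
{"name": "arm_command", "arguments": {"moves": [0,0,-1.5,0,0,0,-2.5,0,0,0,-3,0,0,0,-2,0,2.2,1.3,0,0,2.2,1.3,0,0,2.2,1.3,0,0,2.2,1.3,0,0,2.2,1.3,0,0,2.2,1.3,0,0,2.2,1.3,0,0,2.2,1.3,0,0]}}

```text
time: 5.2
ee_pos: [0.4587, -0.0206, 0.2128]
eef_rot: [-0.114, 0.994, 0.0, 0.0]
ft_force: [0.2, 0.5, 0.1]
width: 0.0005
grip_force: 0.0
```

```bash
python3 - <<'E'
import numpy as np
a=np.radians(13.25); print(np.array([.587,.008])+np.array([[np.cos(a),-np.sin(a)],[np.sin(a),np.cos(a)]])@[-.13,0])
E
python3 go.py .4605 -.0218 .126
python3 - <<'E'
from h import *; from bench import r
T,S=r.camera("top"),r.camera("scene")
cv2.imwrite("pics/s3.png",np.hstack([cv2.resize(i[100:250,240:400,::-1],None,fx=2.5,fy=2.5,interpolation=2) for i in(T,S)]))
E
```

```text
[ 0.4604607  -0.02179605]
5.2 [ 0.45870204 -0.02057132  0.21284407] [0.2 0.5 0.1] toolx deg -166.96542535445 j [-0.48 -0.05  0.42  1.91  0.02  1.28  1.73]
stand xy mm [-131.43113328    1.59521156]
tool shift cm [-0.13925797 -0.16054     8.68453647]
```

View pics/s3.png

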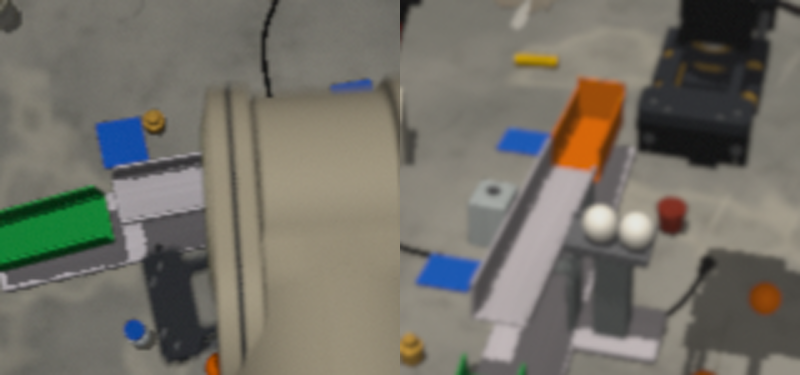

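The gate still leans right. Both balls, at (600,222) and (636,230) in the crop, are on the ledge, and the gripper is behind and above them. I'll lower behind the rear ball.

Emit:
{"name": "arm_command", "arguments": {"moves": [0,-0.2,1.5,0,0,0,2,0,0,0,2,0,0,0,1.5,0,0,0,1,0,0,0,0.6,0,0,0,0,0,-0.4,0,0,0,-0.4,0,0,0,-0.3,0,0,0,-0.3,0,0,0,0,0,0,0]}}

```text
time: 6.3
ee_pos: [0.4747, -0.0193, 0.1269]
eef_rot: [-0.114, 0.994, -0.0, 0.0]
ft_force: [-0.4, -0.1, 0.3]
width: 0.0004
grip_force: 0.0
```

```bash
python3 go.py .4605 -.0218 .1265
python3 - <<'E'
from h import *; from bench import r
S=r.camera("scene")
cv2.imwrite("pics/s4.png",cv2.resize(S[130:250,270:430,::-1],None,fx=4,fy=4,interpolation=2))
E
```

```text
6.3 [ 0.47470996 -0.01931513  0.12691657] [-0.4 -0.1  0.3] toolx deg -166.94465369363434 j [-0.47  0.07  0.43  1.99 -0.04  1.09  1.78]
stand xy mm [-115.56143185   -0.85106205]
tool shift cm [1.44043437 0.07893297 0.04037204]
```

View pics/s4.png

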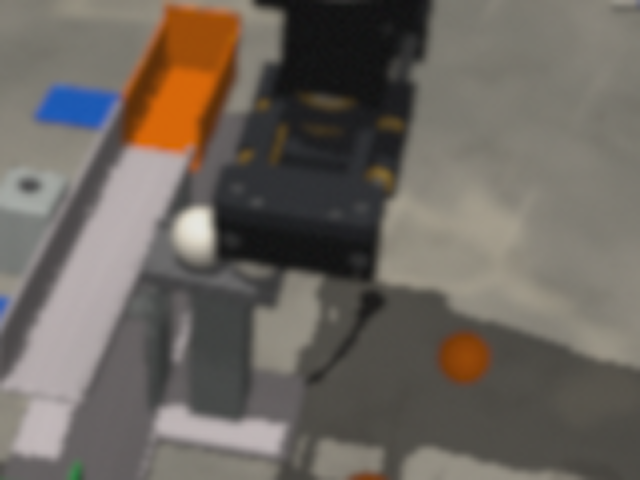

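The front ball, at (198,237) in the crop, is on the ledge. The tip is about 8 mm behind the rear ball. I'll push gently.

Emit:
{"name": "arm_command", "arguments": {"moves": [-0.3,0,0,0,-0.3,0,0,0,-0.3,0,0,0,-0.3,0,0,0,-0.3,0,0,0,-0.3,0,0,0,-0.3,0,0,0,-0.3,0,0,0,-0.3,0,0,0,-0.3,0,0,0,-0.3,0,0,0,-0.3,0,0,0]}}

```text
time: 7.35
ee_pos: [0.5092, -0.0114, 0.1265]
eef_rot: [-0.114, 0.994, 0.0, 0.0]
ft_force: [-0.2, 0.2, 0.0]
width: 0.0008
grip_force: 0.0
```

Emit:
{"name": "arm_command", "arguments": {"moves": [-0.2,0,0,0,0,0,0,0,0,0,0,0,0,0,0,0,0,0,0,0,0,0,0,0,0,0,0,0,0,0,0,0,0,0,0,0,0,0,0,0]}}

```text
time: 8.18
ee_pos: [0.5108, -0.011, 0.1265]
eef_rot: [-0.114, 0.994, 0.0, 0.0]
ft_force: [-0.5, -0.3, 0.6]
width: 0.0008
grip_force: 0.0
```

```bash
python3 go.py
python3 - <<'E'
from h import *; from bench import r
S=r.camera("scene")
cv2.imwrite("pics/s5.png",cv2.resize(S[130:250,270:430,::-1],None,fx=4,fy=4,interpolation=2))
E
```

```text
8.1833 [ 0.51084199 -0.01099618  0.12653178] [-0.5 -0.3  0.6] toolx deg -166.96299522377612 j [-0.46  0.16  0.44  1.9  -0.08  1.1   1.8 ]
stand xy mm [-78.48455539  -1.03503983]
```

View pics/s5.png

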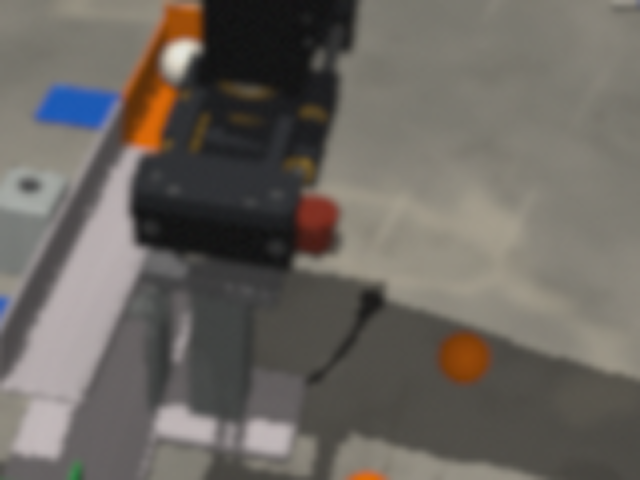

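The first ball has rolled to the orange chute's outer end (180,60), and the gate has held. Now the second.

Emit:
{"name": "arm_command", "arguments": {"moves": [-0.3,0,0,0,-0.3,0,0,0,-0.3,0,0,0,-0.3,0,0,0,-0.3,0,0,0,-0.3,0,0,0,-0.3,0,0,0,-0.3,0,0,0,-0.3,0,0,0,-0.3,0,0,0,-0.25,0,0,0,0,0,0,0]}}

```text
time: 9.23
ee_pos: [0.543, -0.0035, 0.1265]
eef_rot: [-0.114, 0.994, 0.0, 0.0]
ft_force: [-0.3, -0.0, 0.2]
width: 0.0003
grip_force: 0.0
```

Emit:
{"name": "arm_command", "arguments": {"moves": [0,0,0,0,0,0,0,0,0,0,0,0,0,0,0,0,1,0,0,0,2,0,0,0,2,0,-1,0,2,0,-2,0,2,0,-3,0,2,0,-3,0,1,0,-2,0,0,0,0,0]}}

```text
time: 10.23
ee_pos: [0.4254, -0.0315, 0.2406]
eef_rot: [-0.113, 0.994, 0.001, 0.003]
ft_force: [1.3, 0.1, 0.6]
width: 0.0006
grip_force: 0.0
```

Emit:
{"name": "arm_command", "arguments": {"moves": [2,3,0,0,2,3,0,0,1,3,0,0,0,3,0,0,0,3,0,0,0,3,0,0,0,3,0,0,0,3,0,0,0,3,0,0,0,0,0,0,0,0,0,0,0,0,0,0]}}

```text
time: 11.23
ee_pos: [0.316, 0.2201, 0.236]
eef_rot: [-0.113, 0.994, -0.0, -0.0]
ft_force: [0.3, -0.7, -0.5]
width: 0.0006
grip_force: 0.0
```

```bash
python3 go.py
python3 - <<'E'
from h import *; from bench import r
T,S=r.camera("top"),r.camera("scene")
cv2.imwrite("pics/s6.png",np.hstack([cv2.resize(i[100:280,y:y+240,::-1],None,fx=1.66,fy=1.66,interpolation=2) for i,y in((T,220),(S,200))]))
E
```

```text
11.2333 [0.31598817 0.2200557  0.2360037 ] [ 0.3 -0.7 -0.5] toolx deg -166.98598680078632 j [-0.7  -0.21 -0.02  2.01 -0.    1.35  1.08]
stand xy mm [-215.19404027  268.52664018]
```

View pics/s6.png

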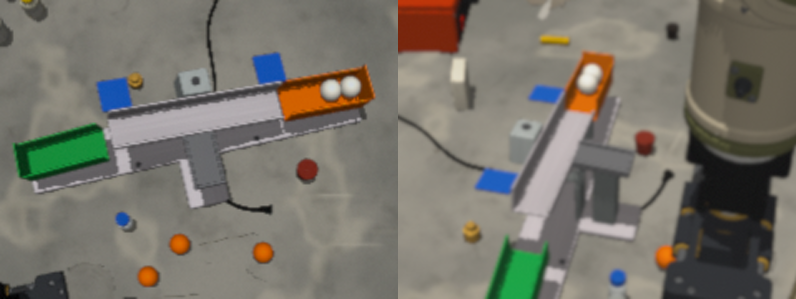

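Both balls rest in the orange chute at (330,90) and (350,87). The bystanders are in place and the arm is clear, so I'll hand the job in.

```bash
python3 -c "
from bench import r
print(r.close_job())"
```

```text
the job is handed in; nothing more can be done
None
```

The gate was pressed over to its right stop, both white balls were pushed off the ledge and lie at the outer end of the right (orange) chute, the vial, stopper and brass weight were left alone, and the job was handed in at about 11 s; no verdict was returned.

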